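Set the stroke marker of the dosing cylinder

TASK

Before the next bottles are filled, check the stroke of the dosing cylinder: take the gauge rod from its stand, stand it in the cylinder and push it firmly and slowly down until the stiff piston inside is fully home on its hard stop, but do not ram it (stay well under 90 N). Leave the rod standing there, then press the yellow toothed marker straight down its shaft until its pointer is level with the red ring on the rod. Leave the glass bottles alone and let go of everything.

Things in the scene. Friction and masses are not known exactly. Their poses are not given: they have to be found in the camera images.
- filler: Dosing cylinder fixture, fixed. Blue base plate 100 (x) x 210 (y) x 10 mm thick with a bare aluminium tube and, 95 mm beside it, a plain upright steel shaft of 10 mm diameter whose top is 210 mm above the table. Origin on the table under the plate; z up; the tube's axis is at local (0, +65) mm, the shaft's axis at local (0, -30) mm. The tube's outside diameter is 44 mm, flaring to 56 mm at the mouth.
- bore (a point): Centre of the tube's open mouth, 120 mm above the table. The mouth is a funnel (33 mm wide at the top, 12 mm deep) that leads to a plain bore of 21.6 mm diameter. A stiff piston sits in the bore; below it is a hard stop whose height differs from run to run and cannot be seen: with the piston home, its top lies 71 to 96 mm below the mouth. z up.
- piston (a joint): Travel of the stiff piston in the tube, m: 0 = top of its travel, 0.030 = fully home on the hard stop. It starts somewhere from 0 to 0.018. It needs about 8 N to move and stays where it is left (the rod's own weight does not move it); at the hard stop the force rises sharply, so push on to about 15 N to be sure, moving slowly (about 15 mm/s) as a fast stop jolts; over 90 N would damage it.
- marker (a joint): How far the yellow marker has been pressed down its shaft, m: 0 = top, 0.080 = lowest. It starts between 0 and 0.020. Its teeth grip the plain shaft: about 6 N moves it either way and it stays where it is left.
- marker_tip (a point): The marker's black pointer tip, beside the tube at local y +30 mm of the filler (35 mm from the tube's axis); its height is what counts. At marker joint 0 it is 195 mm above the table. z up.
- marker_tab (a point): Top centre of the yellow upright tab at the other end of the marker, by which it is pinched or pressed: 14 mm thick (filler x) x 24 mm wide (filler y) x 34 mm tall. It lies at local (0, -78) mm of the filler, its top 30 mm higher than the pointer tip, with free space around and below.
- rod_stand: Grey stand, fixed: base 100 x 100 x 10 mm with an upright sleeve, 48 mm outside and 24 mm inside diameter, top 60 mm above the table. The rod stands in it. Origin on the table under the sleeve; z up.
- rod: Loose gauge rod, 120 g, 200 mm long, standing upright in the stand with its tip 10 mm above the table. Steel shaft of 18 mm diameter with a chamfered tip; a black disc (40 mm diameter) from 149 to 155 mm above the tip, and above it a square black grip 24 x 24 mm, from 155 to 200 mm above the tip, faces along the rod's x and y. Origin at the tip, z towards the grip.
- rod_tip (a point): Centre of the rod's lower end (the rod's origin).
- ring (a point): Centre of the red ring (5 mm wide) round the rod's shaft, on the rod's axis, 105 mm above the tip.
- bottle0: Empty clear glass bottle, 74 mm diameter, 185 mm tall, standing on the table; origin under its base. Bystander.
- bottle1: Another such bottle. Bystander.
- bottle2: Another such bottle. Bystander.

How it is judged:
On the way:
1. the rod stands in the tube and has pushed the piston fully home (within 1.5 mm) (value of joint piston above 0.0285 m and horizontal distance between rod_tip and bore below 0.006 m and z of rod_tip in the frame of bore below -0.064 m), for 0.2 s.
At the end, for the whole second after the job is handed in: The piston is home (travel over 28.5 of 30 mm), the gauge rod stands in the tube on it, upright and at rest (tip within 6 mm of the tube's axis and at least 64 mm below the mouth), and the marker's pointer tip is within 4 mm of the height of the centre of the red ring (all of step 1 and angle between rod's own z axis and vertical below 0.15 rad and linear speed of rod below 0.02 m/s and z of ring in the frame of marker_tip between -0.004 and 0.004 m); the robot touches nothing.
It fails at once if the piston is rammed: pressed by the rod with over 90 N (contact force between rod and piston above 90 N).
It fails at once if a glass bottle is moved more than 25 mm or tipped (distance of any of bottle0, bottle1, bottle2 from where it was at the start of the episode above 0.025 m or angle between any of bottle0, bottle1, bottle2's own z axis and vertical above 0.4 rad).
It also fails if it takes over 54 s, if anything falls off the work surface, if the arm or the gripper's body presses on something with over 40 N, if the wrist force passes 120 N, or if a joint passes its speed limit or range.

ROBOT

A 7-joint arm with a two-finger parallel gripper is mounted at the origin on the work surface. World frame = base frame: x ahead of the robot, y to its left, z up, the work surface at z = 0. Lengths are in m, angles in rad, forces in N, time in s.
With the tool pointing down it reaches from about 0.425 to 1.025 m from the base axis. Payload 9.4 kg.
Tool frame: the origin (TCP) lies at the very end of the fingers, on their centre line; the grasp point (between the pads) lies 19 mm behind it (env.tcp_to_grasp is the z of the grasp point in the tool frame, in m); z points along the fingers, y is the line along which they close (so a half turn about z gives the same grasp; the last joint's range is limited). The gripper opens to 85 mm and grips with 20 to 120 N. Pads are 22 mm wide; open, the fingers measure 114 mm over their backs; the gripper's body (76 mm by 85 mm) begins 54 mm behind the grasp point. The pads swing forward as they close: fully open they stand 13 mm farther back than shut.
Start: joints at [1.041, 0.599, -0.003, 1.599, 0.002, 0.943, -0.08], TCP at [0.317, -0.652, 0.231] pointing down, gripper open.
Joint ranges: [-2.57, 2.57], [-0.35, 1.97], [-1.29, 1.29], [0.11, 2.56], [-1.05, 4.19], [0.11, 1.86], [-2.63, 2.63]. Speed limits (rad/s): [2.22, 2.22, 3.01, 3.01, 3.14, 3.14, 3.14].

INTERFACE

Orientations are given as [roll, pitch, yaw] about the fixed x, y, z axes, in that order (R = Rz(yaw) Ry(pitch) Rx(roll)).
In Python, from station import env, viewer gives the robot as it stands.
- The arm moves only by the tool carry_out, never from a script. Its argument "series" is a list of rows, each an object with "offset": the shift along the tool's x, y, z each as a share of 100 mm, from -1 to 1, a list of three; "rotation": the turn, a rotation vector about the tool's x, y, z each as a share of 4 degrees, from -1 to 1, a list of three. In form: [{"offset": [x, y, z], "rotation": [rx, ry, rz]}, ...]. A call has 1 to 12 rows; each row shifts and turns the commanded pose from where the row before left it, along the tool's axes as they then stand; what a row does not reach is not made up. A row lasts 1/12 s, in which the tool goes at most 41.7 mm and 7.16 degrees, less where a joint would pass 70% of its speed; a pose out of reach is approached as far as the arm can. A call with a number of a shift or a turn outside -1 to 1 is refused whole. A call with a gripper value outside its range is refused whole. "claw" is the closure, from -1 (fully open) to 1 (shut), set as the call begins (left out, the last holds). The fingers move at their own pace and stop on an object; "newtons" is the grip in N (left out, the last holds). Time passes only in rows, so rows that do not move let the fingers close. It gives the time, the measured TCP pose, the force, the opening and the grip force at its end, in the units of the state.
- env.state(): the state, without advancing time (a new reading comes with each control period).
- viewer.get_image(name): name is "scene" or "top" or "wrist"; returns a dict with "img" (420x560x3 uint8, red, green, blue), "fov_y" (degrees; the focal length in pixels is half the picture's height over the tangent of half this angle, whatever the lens; pixels are square), "cx", "cy" (the principal point, pixels), "R" (3x3) and "t" (3): a world point X has camera coordinates R X + t. Camera axes: x right, y down, z forward; pixel columns grow to the right and rows downward; lengths in m; the calibration is good to about 2 mm. The wrist camera is an equidistant fisheye: a pixel r from the principal point sees the ray r / f radians off the axis. A picture is of the moment at which its call begins. There is no depth.
- env.finish_job(): hands the job in; it is judged then, once.
The state is a dict: "clock": time; "joints": joint angles; "qd": joint speeds; "effort": joint torques, N m; "position": TCP position; "orientation": TCP orientation; "wrist_force": force on the tool from outside, world axes, zero at the start; "moment": the same for the moment, N m; "opening": opening from 0.0 (shut) to 1.0 (fully open); "finger_force": force on a finger pad.
Only numpy, scipy, OpenCV 4.12 (cv2) and the standard library are available. Lean on these libraries where they do the work, as an engineer would, in place of code of your own. Each camera call takes 0.05 s, during which the arm holds its last target. There are 200 camera calls.

## Working session

There is one attempt and no reset: what is moved stays moved. The work goes in short steps, Python scripts to look and compute and a tool call to move; the robot and the scene stay as the last step left them, time stands still between calls to the robot, and variables do not carry over. Pictures are saved under pics/ and viewed, at most 10 in all, crops included, and the job is handed in when it is done.

Besides the shell and the picture viewer there is one more tool, called after "Request:" by a JSON object that holds its "op" and its "data". carry_out: Moves the arm, as the interface text tells. Shift numbers are shares of 100 mm and turn numbers shares of 4 degrees, none past 1 either way. Its arguments: {"type":"object","properties":{"series":{"type":"array","items":{"type":"object","properties":{"offset":{"type":"array","items":{"type":"number","minimum":-1,"maximum":1}},"rotation":{"type":"array","items":{"type":"number","minimum":-1,"maximum":1}}}}},"claw":{"type":"number"},"newtons":{"type":"number"}},"required":["series"]}

```bash
mkdir -p pics; cat > h.py <<'E'
import numpy as np, cv2
from scipy.spatial.transform import Rotation as Rn
from station import env, viewer
def shot(n,fn):
    d=viewer.get_image(n); cv2.imwrite('pics/'+fn,d['img'][:,:,::-1]); np.savez('pics/'+fn+'.npz',**{k:d[k] for k in('fov_y','cx','cy','R','t')},fish=(n=='wrist')); return d
def ray(fn,u,v):
    d=np.load('pics/'+fn+'.npz'); f=210/np.tan(np.radians(float(d['fov_y'])/2)); a=np.array([u-float(d['cx']),v-float(d['cy'])])
    if d['fish']:
        r=np.hypot(*a); th=r/f; c=np.r_[a/max(r,1e-9)*np.sin(th),np.cos(th)]
    else: c=np.r_[a/f,1]
    R=d['R']; return -R.T@d['t'], R.T@c
def atz(fn,u,v,z):
    o,r=ray(fn,u,v); return o+r*(z-o[2])/r[2]
def px(fn,X):
    d=np.load('pics/'+fn+'.npz'); f=210/np.tan(np.radians(float(d['fov_y'])/2)); c=d['R']@np.array(X,float)+d['t']
    if d['fish']:
        r=np.hypot(c[0],c[1]); k=f*np.arctan2(r,c[2])/max(r,1e-9)
    else: k=f/c[2]
    return np.r_[c[0]*k+float(d['cx']),c[1]*k+float(d['cy'])]
def tool(dw):
    s=env.state(); return Rn.from_euler('xyz',s['orientation']).inv().apply(dw)
E
python3 - <<'E'
from h import *
a=shot('scene','s0.png')['img'];b=shot('top','t0.png')['img']
print(env.state(), env.tcp_to_grasp)
for f in('s0.png','t0.png'): print({k:v for k,v in np.load('pics/'+f+'.npz').items()})
E
```

```text
{'clock': 0.1, 'joints': array([ 1.04128105,  0.60005817, -0.00253263,  1.60007062,  0.00181287,
        0.94287278, -0.07978816]), 'qd': array([ 0.00020552, -0.00226442, -0.00158734, -0.00316916,  0.00046412,
       -0.00123525,  0.00036405]), 'effort': array([ 5.09510355e-03, -7.77992535e+01,  1.57049596e+00, -2.58628178e+01,
        1.27969738e-02,  5.46321840e-03,  9.26298014e-06]), 'position': array([ 0.3169802 , -0.65156216,  0.23048662]), 'orientation': array([-3.14019327e+00,  1.47421045e-04,  4.52884447e-01]), 'wrist_force': array([-0.09985833,  0.18483695,  0.48026476]), 'moment': array([-0.03637444,  0.02198406, -0.01616579]), 'finger_force': 0.0, 'opening': 1.0009534742308936} -0.0187
{'fov_y': array(56.70857153), 'cx': array(278.57923063), 'cy': array(212.29446694), 'R': array([[-0.41714729,  0.90883789, -0.00135284],
       [ 0.65873061,  0.3013244 , -0.6894038 ],
       [-0.62614865, -0.28847408, -0.72437599]]), 't': array([ 0.3138434 , -0.25303458,  1.39353257]), 'fish': array(False)}
{'fov_y': array(55.26190154), 'cx': array(276.27382109), 'cy': array(208.81684909), 'R': array([[-0.00564199, -0.99987288, -0.01491257],
       [-0.99516599,  0.00707633, -0.09795187],
       [ 0.09804494,  0.01428784, -0.99507942]]), 't': array([-0.04964797,  0.60120886,  0.99267296]), 'fish': array(False)}
```

View pics/s0.png

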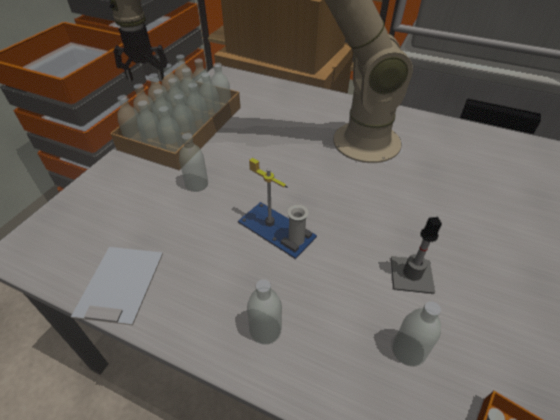

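View pics/t0.png

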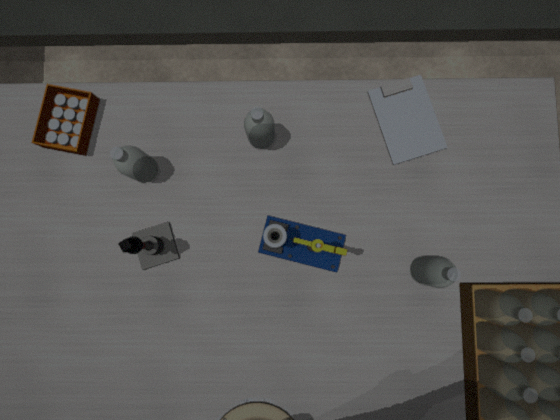

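The scene picture shows the filler (tube about (298,228), marker (268,175)) and the rod in its stand (415,265). The top picture shows the tube mouth at (275,237), tab at (345,250) and grip at (130,244). I'll enlarge these.

```bash
python3 - <<'E'
import cv2,numpy as np
s=cv2.imread('pics/s0.png');t=cv2.imread('pics/t0.png')
def c(i,x,y):return cv2.resize(i[y:y+75,x:x+100],None,fx=4,fy=4,interpolation=cv2.INTER_CUBIC)
cv2.imwrite('pics/c0.png',np.vstack([np.hstack([c(t,255,205),c(t,105,210)]),np.hstack([c(s,230,150),c(s,370,212)])]))
E
```

```text
(no output)
```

View pics/c0.png

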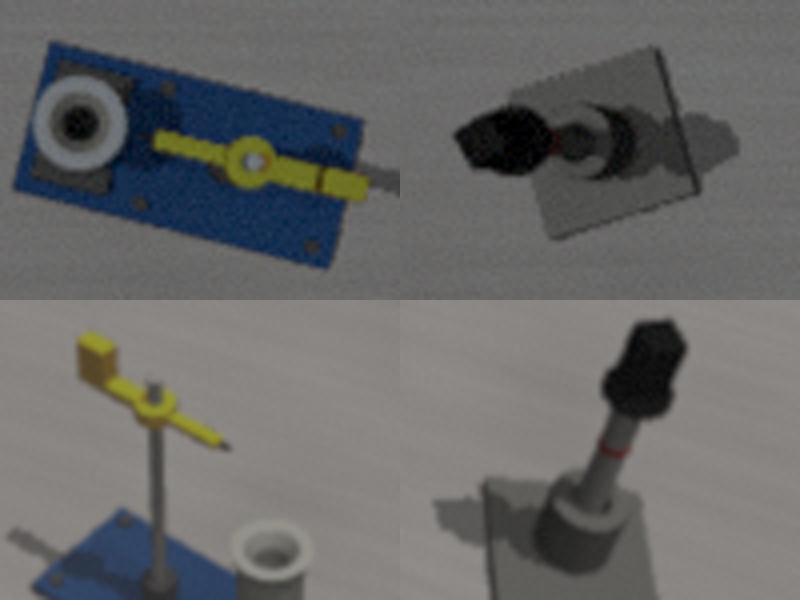

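```bash
python3 - <<'E'
from h import *
T=lambda x,y,ox,oy:((x+.5)/4-.5+ox,(y+.5)/4-.5+oy)
ft=lambda x,y:T(x,y,255,205); rt=lambda x,y:T(x-400,y,105,210); fs=lambda x,y:T(x,y-300,230,150); rs=lambda x,y:T(x-400,y-300,370,212)
P=np.array([atz('t0.png',*ft(*p),.01) for p in((50,42),(363,120),(328,268),(15,190))])
print('plate',P.mean(0).round(4),np.linalg.norm(np.diff(P,axis=0),axis=1))
d=(P[0]+P[3]-P[1]-P[2]); print('yaw of +y local',np.degrees(np.arctan2(d[1],d[0]))-90)
S=np.array([atz('t0.png',*rt(*p),.01) for p in((510,92),(658,46),(700,192),(555,240))])
print('stand',S.mean(0).round(4)); d=S[0]-S[1]; print(np.degrees(np.arctan2(d[1],d[0]))%90)
print('mouth',atz('t0.png',*ft(80,124),.12).round(4),atz('s0.png',*fs(272,550),.12).round(4))
print('shafttop',atz('t0.png',*ft(255,160),.21).round(4),atz('s0.png',*fs(153,385),.21).round(4))
print('sleeve',atz('s0.png',*rs(596,503),.06).round(4))
def tri(a,b):
    (o1,r1),(o2,r2)=ray('t0.png',*a),ray('s0.png',*b)
    k=np.linalg.lstsq(np.c_[r1,-r2],o2-o1,rcond=None)[0]; p,q=o1+k[0]*r1,o2+k[1]*r2
    return ((p+q)/2).round(4),np.linalg.norm(p-q).round(4)
print('tab',tri(ft(345,184),fs(98,342)))
print('tip',tri(ft(154,140),fs(229,448)))
print('ring',tri(rt(555,142),rs(614,450)))
print('griptop',tri(rt(478,143),rs(664,330)))
for p in((160,140),(258,115),(433,270)): print(atz('t0.png',*p,.05).round(3))
E
```

```text
plate [ 0.5133 -0.1182  0.01  ] [0.20772492 0.09716987 0.20592765]
yaw of +y local -14.31060764251393
stand [0.5106 0.258  0.01  ]
16.985579404127705
mouth [ 0.5299 -0.0506  0.12  ] [ 0.5311 -0.0482  0.12  ]
shafttop [ 0.5079 -0.1429  0.21  ] [ 0.5122 -0.139   0.21  ]
sleeve [0.5111 0.2668 0.06  ]
tab (array([ 0.4948, -0.1872,  0.2151]), np.float64(0.0026))
tip (array([ 0.5179, -0.0884,  0.1817]), np.float64(0.0066))
ring (array([0.5091, 0.2612, 0.1065]), np.float64(0.0073))
griptop (array([0.5083, 0.2626, 0.2117]), np.float64(0.0025))
[0.777 0.242 0.05 ]
[ 0.84  -0.008  0.05 ]
[ 0.446 -0.436  0.05 ]
```

Request:
{"op": "carry_out", "data": {"series": [{"offset":[0,0,-0.4],"rotation":[0,0,0]},{"offset":[0,0,-0.4],"rotation":[0,0,0]},{"offset":[0,0,-0.4],"rotation":[0,0,0]},{"offset":[0.239,-0.307,0],"rotation":[0,0,0]},{"offset":[0.239,-0.307,0],"rotation":[0,0,0]},{"offset":[0.239,-0.307,0],"rotation":[0,0,0]},{"offset":[0.239,-0.307,0],"rotation":[0,0,0]},{"offset":[0.239,-0.307,0],"rotation":[0,0,0]},{"offset":[0.239,-0.307,0],"rotation":[0,0,0]},{"offset":[0.239,-0.307,0],"rotation":[0,0,0]},{"offset":[0.239,-0.307,0],"rotation":[0,0,0]},{"offset":[0.239,-0.307,0],"rotation":[0,0,0]}], "claw": -1}}

```text
clock: 1.1
position: [0.3895, -0.3074, 0.3511]
orientation: [-3.141, 0.0, 0.453]
wrist_force: [1.1, 0.5, -0.1]
opening: 1.001
finger_force: 0.0
```

Request:
{"op": "carry_out", "data": {"series": [{"offset":[0.239,-0.307,0],"rotation":[0,0,0]},{"offset":[0.239,-0.307,0],"rotation":[0,0,0]},{"offset":[0.239,-0.307,0],"rotation":[0,0,0]},{"offset":[0.239,-0.307,0],"rotation":[0,0,0]},{"offset":[0.239,-0.307,0],"rotation":[0,0,0]},{"offset":[0.239,-0.307,0],"rotation":[0,0,0]},{"offset":[0.239,-0.307,0],"rotation":[0,0,0]},{"offset":[0.239,-0.307,0],"rotation":[0,0,0]},{"offset":[0.239,-0.307,0],"rotation":[0,0,0]},{"offset":[0,0,0],"rotation":[0,0,0]}]}}

```text
clock: 1.93
position: [0.4631, 0.0406, 0.3515]
orientation: [-3.139, -0.003, 0.461]
wrist_force: [-0.4, 0.2, 0.4]
opening: 1.0
finger_force: 0.0
```

```bash
python3 - <<'E'
from h import *
d=shot('wrist','w0.png'); print(env.state()['position'],env.state()['orientation'],env.state()['joints'])
print(d['fov_y'],d['cx'],d['cy'],d['R'],d['t'])
for p in((.509,.262,.21),(.509,.262,.06)): print(px('w0.png',p))
E
```

```text
[0.46248891 0.0370499  0.35113731] [-3.14041662e+00 -4.91674634e-04  4.59616857e-01] [ 0.11928371  0.16388276 -0.3720585   1.99942242  0.06949436  0.99019468
 -1.39755705]
65.70646984690485 284.93256701061654 207.2467363373287 [[ 0.44453675 -0.89575787 -0.00221496]
 [-0.86210613 -0.42850525  0.27047416]
 [-0.24322848 -0.11832617 -0.96272469]] [-0.16969837  0.34927863  0.61051396]
[98.91465032 56.2075745 ]
[155.62959012  72.63187525]
```

View pics/w0.png

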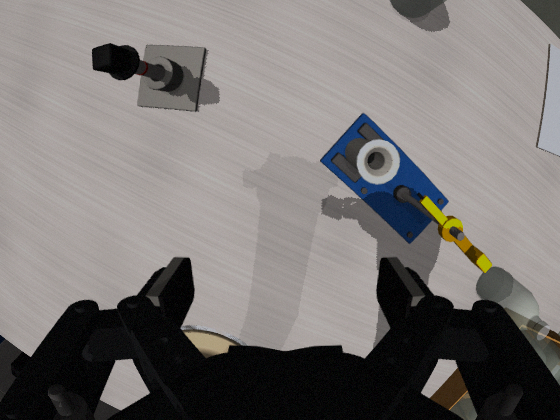

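The wrist picture shows the grip top at (103,58), stand at (172,78), tube mouth at (377,162), tab at (487,265), consistent with my estimates. I'll move closer, putting the camera near the rod.

Request:
{"op": "carry_out", "data": {"series": [{"offset":[0.09,-0.26,0],"rotation":[0,0,0.5]},{"offset":[0.09,-0.26,0],"rotation":[0,0,0.5]},{"offset":[0.09,-0.26,0],"rotation":[0,0,0.5]},{"offset":[0.09,-0.26,0],"rotation":[0,0,0.5]},{"offset":[0.09,-0.26,0],"rotation":[0,0,0]},{"offset":[0.09,-0.26,0],"rotation":[0,0,0]},{"offset":[0.0,-0.2,0],"rotation":[0,0,0]},{"offset":[0,0,0],"rotation":[0,0,0]},{"offset":[0,0,0],"rotation":[0,0,0]}]}}

```text
clock: 2.73
position: [0.4496, 0.2167, 0.3509]
orientation: [3.141, 0.001, 0.314]
wrist_force: [-0.9, -0.6, -0.0]
opening: 0.999
finger_force: 0.0
```

```bash
python3 - <<'E'
from h import *
d=shot('wrist','w1.png'); print(env.state()['position'],env.state()['orientation'],env.state()['joints'])
u,v=px('w1.png',(.509,.262,.21)); print(u,v)
x,y=int(max(u-90,0)),int(max(v-60,0)); print(x,y)
cv2.imwrite('pics/w1c.png',cv2.resize(d['img'][y:y+140,x:x+190,::-1],None,fx=4,fy=4,interpolation=cv2.INTER_CUBIC))
E
```

```text
[0.44989372 0.21570392 0.35089956] [3.14076248e+00 9.45881250e-04 3.12678436e-01] [-0.18655703  0.22330158 -0.45728791  1.93118375  0.11603216  1.01360229
 -1.9537509 ]
254.7751678907376 115.73220833233025
164 55
```

View pics/w1c.png

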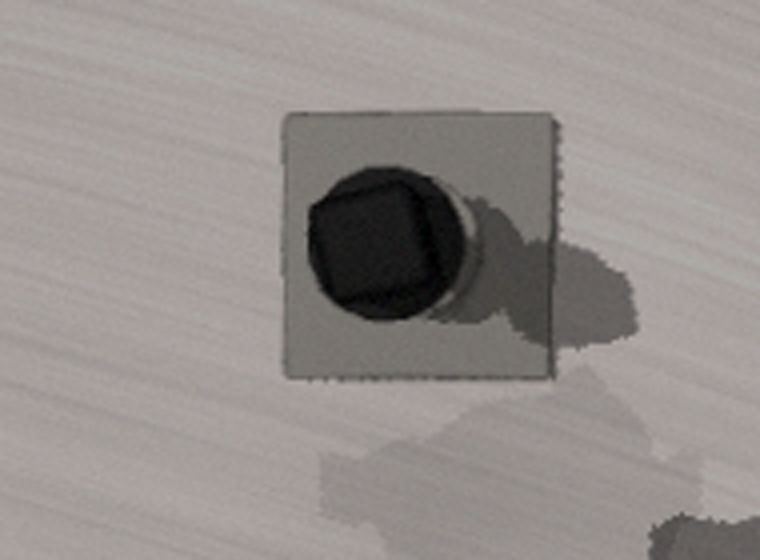

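The crop shows the grip's square top centred at crop (374,243), turned about 14° relative to the stand plate (the plate is square with the image).

```bash
python3 - <<'E'
from h import *
C=np.array([atz('w1.png',(x+.5)/4-.5+164,(y+.5)/4-.5+55,.21) for x,y in((312,207),(410,183),(438,280),(336,303))])
print(C,C.mean(0)); 
for i in range(4):
    d=C[(i+1)%4]-C[i]; print(np.hypot(*d[:2]),np.degrees(np.arctan2(d[1],d[0]))%90)
S=np.array([atz('w1.png',(x+.5)/4-.5+164,(y+.5)/4-.5+55,.01) for x,y in((284,113),(553,113),(553,378),(286,378))]);print(S.mean(0))
for u in ((377,162),): print('mouth',atz('w0.png',*u,.12))
t=C.mean(0)-env.state()['position']; print(t,tool(t))
E
```

```text
[[0.5135064  0.27535087 0.21      ]
 [0.52459667 0.25672975 0.21      ]
 [0.50633588 0.24458259 0.21      ]
 [0.49502161 0.26412704 0.21      ]] [0.50986514 0.26019756 0.21      ]
0.02167349636760523 30.77697887649198
0.02193194319662633 33.63201853304744
0.02258313421519927 30.066511479618754
0.02162548374782732 31.265839692543146
[0.51019589 0.26091895 0.01      ]
mouth [ 0.52916597 -0.04878957  0.12      ]
[ 0.05997142  0.04449364 -0.14089956] [ 0.07088345 -0.02400548  0.14081269]
```

Request:
{"op": "carry_out", "data": {"series": [{"offset":[0.24,-0.08,0],"rotation":[0,0,0]},{"offset":[0.24,-0.08,0],"rotation":[0,0,0]},{"offset":[0.23,-0.08,0],"rotation":[0,0,0]},{"offset":[0,0,0.2],"rotation":[0,0,-0.7]},{"offset":[0,0,0.2],"rotation":[0,0,-0.7]},{"offset":[0,0,0.2],"rotation":[0,0,-0.7]},{"offset":[0,0,0.2],"rotation":[0,0,-0.7]},{"offset":[0,0,0.2],"rotation":[0,0,-0.6]},{"offset":[0,0,0],"rotation":[0,0,0]},{"offset":[0,0,0],"rotation":[0,0,0]}]}}

```text
clock: 3.62
position: [0.5102, 0.2597, 0.2507]
orientation: [3.141, 0.002, 0.547]
wrist_force: [0.5, 0.1, 0.7]
opening: 1.001
finger_force: 0.0
```

```bash
python3 - <<'E'
from h import *
s=env.state();p=s['position'];print(p,np.degrees(s['orientation']),tool(np.array([.5099,.2604,.173])-p)*10)
E
```

```text
[0.51020285 0.25967467 0.25073208] [1.79973502e+02 1.39175932e-01 3.13544144e+01] [ 0.00307604 -0.00812933  0.77731191]
```

Request:
{"op": "carry_out", "data": {"series": [{"offset":[0,0,0.2]},{"offset":[0,0,0.2]},{"offset":[0,-0.01,0.2]},{"offset":[0,0,0.17]},{"offset":[0,0,0]},{"offset":[0,0,0]}]}}

```text
validation failed for argument at $.se...
```

Request:
{"op": "carry_out", "data": {"series": [{"offset":[0,0,0]},{"offset":[0,0,0]},{"offset":[0,0,0]},{"offset":[0,0,0]},{"offset":[0,0,0]},{"offset":[0,0,0]},{"offset":[0,0,0]},{"offset":[0,0,0]}], "claw": 1, "newtons": 80}}

```text
validation failed for argument at $.se...
```

Rotation is required in every row.

Request:
{"op": "carry_out", "data": {"series": [{"offset":[0,0,0.2],"rotation":[0,0,0]},{"offset":[0,0,0.2],"rotation":[0,0,0]},{"offset":[0,-0.01,0.2],"rotation":[0,0,0]},{"offset":[0,0,0.17],"rotation":[0,0,0]},{"offset":[0,0,0],"rotation":[0,0,0]},{"offset":[0,0,0],"rotation":[0,0,0]}]}}

```text
clock: 4.12
position: [0.51, 0.2622, 0.1752]
orientation: [3.141, -0.0, 0.549]
wrist_force: [0.6, -0.3, 0.3]
opening: 1.0
finger_force: 0.0
```

Request:
{"op": "carry_out", "data": {"series": [{"offset":[0,0,0],"rotation":[0,0,0]},{"offset":[0,0,0],"rotation":[0,0,0]},{"offset":[0,0,0],"rotation":[0,0,0]},{"offset":[0,0,0],"rotation":[0,0,0]},{"offset":[0,0,0],"rotation":[0,0,0]},{"offset":[0,0,0],"rotation":[0,0,0]},{"offset":[0,0,0],"rotation":[0,0,0]},{"offset":[0,0,0],"rotation":[0,0,0]}], "claw": 1, "newtons": 80}}

```text
clock: 4.78
position: [0.5098, 0.2627, 0.1749]
orientation: [3.141, -0.001, 0.551]
wrist_force: [-0.7, -0.4, 6.1]
opening: 0.268
finger_force: 78.1
```

Request:
{"op": "carry_out", "data": {"series": [{"offset":[0,0,-0.2],"rotation":[0,0,0]},{"offset":[0,0,-0.3],"rotation":[0,0,0]},{"offset":[0,0,-0.35],"rotation":[0,0,0]},{"offset":[0,0,-0.35],"rotation":[0,0,0]},{"offset":[0,0,-0.25],"rotation":[0,0,0]},{"offset":[-0.12,0.23,0],"rotation":[0,0,0]},{"offset":[-0.12,0.23,0],"rotation":[0,0,0]},{"offset":[-0.12,0.23,0],"rotation":[0,0,0]},{"offset":[-0.12,0.23,0],"rotation":[0,0,0]},{"offset":[-0.12,0.23,0],"rotation":[0,0,0]},{"offset":[-0.12,0.23,0],"rotation":[0,0,0]},{"offset":[-0.12,0.23,0],"rotation":[0,0,0]}]}}

```text
clock: 5.78
position: [0.5217, 0.08, 0.3192]
orientation: [-3.142, 0.0, 0.551]
wrist_force: [0.1, 0.5, -0.5]
opening: 0.269
finger_force: 78.5
```

Request:
{"op": "carry_out", "data": {"series": [{"offset":[-0.12,0.23,0],"rotation":[0,0,0]},{"offset":[-0.12,0.23,0],"rotation":[0,0,0]},{"offset":[-0.12,0.23,0],"rotation":[0,0,0]},{"offset":[0,0,0],"rotation":[0,0,-0.9]},{"offset":[0,0,0],"rotation":[0,0,-0.9]},{"offset":[0,0,0],"rotation":[0,0,-0.9]},{"offset":[0,0,0],"rotation":[0,0,-0.9]},{"offset":[0,0,0],"rotation":[0,0,-0.9]},{"offset":[0,0,0],"rotation":[0,0,-0.9]},{"offset":[0,0,0],"rotation":[0,0,-0.9]},{"offset":[0,0,0],"rotation":[0,0,-0.9]},{"offset":[0,0,0],"rotation":[0,0,-0.9]}]}}

```text
clock: 6.78
position: [0.5272, 0.0037, 0.3191]
orientation: [-3.141, 0.0, 1.119]
wrist_force: [0.6, -0.6, -1.8]
opening: 0.272
finger_force: 78.7
```

Request:
{"op": "carry_out", "data": {"series": [{"offset":[0,0,0],"rotation":[0,0,-0.9]},{"offset":[0,0,0],"rotation":[0,0,-0.9]},{"offset":[0,0,0],"rotation":[0,0,-0.9]},{"offset":[0,0,0],"rotation":[0,0,0]},{"offset":[0,0,0],"rotation":[0,0,0]}]}}

```text
clock: 7.2
position: [0.5273, 0.0036, 0.3191]
orientation: [-3.141, 0.0, 1.302]
wrist_force: [0.3, 0.2, -0.9]
opening: 0.269
finger_force: 78.7
```

```bash
python3 - <<'E'
from h import *
d=shot('scene','s1.png'); w=shot('wrist','w2.png'); s=env.state();p=s['position'];print(p,np.degrees(s['orientation']),s['joints'],s['opening'],s['wrist_force'],tool(np.array([.530,-.0492,.32])-p)*10)
c=cv2.resize(d['img'][100:260,220:350,::-1],(390,480),interpolation=cv2.INTER_CUBIC)
m=cv2.resize(w['img'][:,:,::-1],(400,300)); m=np.vstack([m,np.zeros((180,400,3),np.uint8)])
cv2.imwrite('pics/m1.png',np.hstack([c,m]))
E
```

```text
[0.52738117 0.00366148 0.31918139] [-1.79985736e+02  6.02667062e-03  7.46313402e+01] [ 0.35153491  0.3149827  -0.60566662  1.91573204  0.21466591  0.97523484
 -0.62071983] 0.2728148399533969 [ 0.31005159  0.10812467 -1.54599413] [-0.50277199  0.16534791 -0.0081744 ]
```

View pics/m1.png

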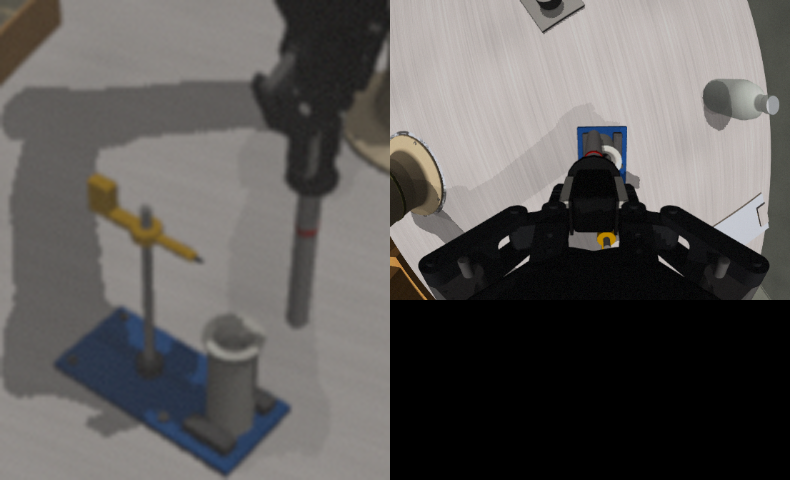

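The rod hangs straight in the gripper, its tip at scene pixel ≈(319.5,207), the ring ≈(322,177), and the mouth at ≈(298,212.5). I'll compare these with the prediction.

```bash
python3 - <<'E'
from h import *
p=env.state()['position']
for z in(.165,.06): print(px('s1.png',p-[0,0,z]))
print(px('s1.png',(.530,-.0492,.12)))
# mouth in w0 and s0, top by rim
print(atz('s1.png',298,212.5,.12), atz('s1.png',319.5,207.2,p[2]-.165),p)
E
```

```text
[318.27384315 207.86418076]
[321.66301853 175.26890838]
[297.41832661 211.71960454]
[ 0.53191141 -0.04679987  0.12      ] [0.52400583 0.0055882  0.15418139] [0.52738117 0.00366148 0.31918139]
```

Request:
{"op": "carry_out", "data": {"series": [{"offset":[-0.17,0.055,0],"rotation":[0,0,0]},{"offset":[-0.17,0.055,0],"rotation":[0,0,0]},{"offset":[-0.165,0.055,0],"rotation":[0,0,0]},{"offset":[0,0,0.1],"rotation":[0,0,0]},{"offset":[0,0,0.1],"rotation":[0,0,0]},{"offset":[0,0,0.1],"rotation":[0,0,0]},{"offset":[0,0,0.05],"rotation":[0,0,0]},{"offset":[0,0,0.05],"rotation":[0,0,0]},{"offset":[0,0,0],"rotation":[0,0,0]}]}}

```text
clock: 8.05
position: [0.5296, -0.0486, 0.2781]
orientation: [-3.14, 0.0, 1.306]
wrist_force: [-0.1, -0.5, -0.5]
opening: 0.27
finger_force: 78.7
```

Request:
{"op": "carry_out", "data": {"series": [{"offset":[0,0,0.03],"rotation":[0,0,0]},{"offset":[0,0,0.03],"rotation":[0,0,0]},{"offset":[0,0,0.03],"rotation":[0,0,0]},{"offset":[0,0,0.03],"rotation":[0,0,0]},{"offset":[0,0,0],"rotation":[0,0,0]}]}}

```text
clock: 8.47
position: [0.5299, -0.0494, 0.2667]
orientation: [-3.141, 0.0, 1.305]
wrist_force: [0.4, -0.0, -1.8]
opening: 0.272
finger_force: 78.7
```

Request:
{"op": "carry_out", "data": {"series": [{"offset":[0,0,0.03],"rotation":[0,0,0]},{"offset":[0,0,0.03],"rotation":[0,0,0]},{"offset":[0,0,0.03],"rotation":[0,0,0]},{"offset":[0,0,0.03],"rotation":[0,0,0]},{"offset":[0,0,0.03],"rotation":[0,0,0]},{"offset":[0,0,0.03],"rotation":[0,0,0]},{"offset":[0,0,0],"rotation":[0,0,0]}]}}

```text
clock: 9.05
position: [0.5298, -0.0494, 0.2486]
orientation: [-3.141, 0.0, 1.305]
wrist_force: [0.1, 0.3, -1.6]
opening: 0.268
finger_force: 78.7
```

Request:
{"op": "carry_out", "data": {"series": [{"offset":[0,0,0.0125],"rotation":[0,0,0]},{"offset":[0,0,0.0125],"rotation":[0,0,0]},{"offset":[0,0,0.0125],"rotation":[0,0,0]},{"offset":[0,0,0.0125],"rotation":[0,0,0]},{"offset":[0,0,0.0125],"rotation":[0,0,0]},{"offset":[0,0,0.0125],"rotation":[0,0,0]},{"offset":[0,0,0.0125],"rotation":[0,0,0]},{"offset":[0,0,0.0125],"rotation":[0,0,0]}]}}

```text
clock: 9.72
position: [0.5301, -0.0494, 0.2391]
orientation: [-3.142, 0.0, 1.305]
wrist_force: [-1.0, 0.3, -1.4]
opening: 0.273
finger_force: 78.7
```

Request:
{"op": "carry_out", "data": {"series": [{"offset":[0,0,0.0125],"rotation":[0,0,0]},{"offset":[0,0,0.0125],"rotation":[0,0,0]},{"offset":[0,0,0.0125],"rotation":[0,0,0]},{"offset":[0,0,0.0125],"rotation":[0,0,0]},{"offset":[0,0,0.0125],"rotation":[0,0,0]},{"offset":[0,0,0.0125],"rotation":[0,0,0]},{"offset":[0,0,0.0125],"rotation":[0,0,0]},{"offset":[0,0,0.0125],"rotation":[0,0,0]},{"offset":[0,0,0.0125],"rotation":[0,0,0]},{"offset":[0,0,0.0125],"rotation":[0,0,0]},{"offset":[0,0,0.0125],"rotation":[0,0,0]},{"offset":[0,0,0.0125],"rotation":[0,0,0]}]}}

```text
clock: 10.72
position: [0.5303, -0.0493, 0.2248]
orientation: [3.141, 0.0, 1.304]
wrist_force: [-1.1, -0.5, 6.0]
opening: 0.272
finger_force: 79.7
```

Request:
{"op": "carry_out", "data": {"series": [{"offset":[0,0,0.0125],"rotation":[0,0,0]},{"offset":[0,0,0.0125],"rotation":[0,0,0]},{"offset":[0,0,0.0125],"rotation":[0,0,0]},{"offset":[0,0,0.0125],"rotation":[0,0,0]},{"offset":[0,0,0.0125],"rotation":[0,0,0]},{"offset":[0,0,0.0125],"rotation":[0,0,0]}]}}

```text
clock: 11.22
position: [0.5303, -0.0493, 0.2173]
orientation: [3.141, 0.0, 1.305]
wrist_force: [-2.1, -0.0, 6.0]
opening: 0.269
finger_force: 79.7
```

Request:
{"op": "carry_out", "data": {"series": [{"offset":[0,0,0.0125],"rotation":[0,0,0]},{"offset":[0,0,0.0125],"rotation":[0,0,0]},{"offset":[0,0,0.0125],"rotation":[0,0,0]}]}}

```text
clock: 11.47
position: [0.5303, -0.0493, 0.2136]
orientation: [3.141, 0.0, 1.304]
wrist_force: [-1.2, -0.3, 7.0]
opening: 0.268
finger_force: 79.7
```

Request:
{"op": "carry_out", "data": {"series": [{"offset":[0,0,0.0125],"rotation":[0,0,0]},{"offset":[0,0,0.0125],"rotation":[0,0,0]}]}}

```text
clock: 11.63
position: [0.5303, -0.0493, 0.211]
orientation: [3.141, 0.0, 1.305]
wrist_force: [-2.1, -0.0, 6.4]
opening: 0.272
finger_force: 79.7
```

Request:
{"op": "carry_out", "data": {"series": [{"offset":[0,0,0.0125],"rotation":[0,0,0]},{"offset":[0,0,0.0125],"rotation":[0,0,0]}]}}

```text
clock: 11.8
position: [0.5303, -0.0493, 0.2085]
orientation: [3.141, 0.0, 1.305]
wrist_force: [-1.5, 0.1, 6.9]
opening: 0.274
finger_force: 79.7
```

Request:
{"op": "carry_out", "data": {"series": [{"offset":[0,0,0.0125],"rotation":[0,0,0]},{"offset":[0,0,0.0125],"rotation":[0,0,0]}]}}

```text
clock: 11.97
position: [0.5303, -0.0493, 0.206]
orientation: [3.141, 0.0, 1.304]
wrist_force: [-0.8, -0.8, 6.4]
opening: 0.27
finger_force: 79.7
```

Request:
{"op": "carry_out", "data": {"series": [{"offset":[0,0,0.0125],"rotation":[0,0,0]},{"offset":[0,0,0.0125],"rotation":[0,0,0]}]}}

```text
clock: 12.13
position: [0.5303, -0.0493, 0.2036]
orientation: [3.141, 0.0, 1.304]
wrist_force: [-1.3, 0.8, 5.7]
opening: 0.269
finger_force: 79.7
```

Request:
{"op": "carry_out", "data": {"series": [{"offset":[0,0,0.0125],"rotation":[0,0,0]},{"offset":[0,0,0.0125],"rotation":[0,0,0]}]}}

```text
clock: 12.3
position: [0.5303, -0.0492, 0.201]
orientation: [3.141, 0.0, 1.305]
wrist_force: [-1.4, -0.1, 5.9]
opening: 0.27
finger_force: 79.7
```

Request:
{"op": "carry_out", "data": {"series": [{"offset":[0,0,0.0125],"rotation":[0,0,0]},{"offset":[0,0,0.0125],"rotation":[0,0,0]}]}}

```text
clock: 12.47
position: [0.5308, -0.0491, 0.1994]
orientation: [3.14, 0.0, 1.304]
wrist_force: [-5.2, 0.1, 29.7]
opening: 0.273
finger_force: 82.7
```

Request:
{"op": "carry_out", "data": {"series": [{"offset":[0,0,0.0125],"rotation":[0,0,0]},{"offset":[0,0,0.0125],"rotation":[0,0,0]}]}}

```text
clock: 12.63
position: [0.5315, -0.0488, 0.199]
orientation: [3.138, 0.0, 1.304]
wrist_force: [-6.1, -0.1, 45.1]
opening: 0.264
finger_force: 84.7
```

Request:
{"op": "carry_out", "data": {"series": [{"offset":[0,0,-0.015],"rotation":[0,0,0]},{"offset":[0,0,-0.008],"rotation":[0,0,0]},{"offset":[0,0,0],"rotation":[0,0,0]},{"offset":[0,0,0],"rotation":[0,0,0]}]}}

```text
clock: 12.97
position: [0.5312, -0.0489, 0.1994]
orientation: [3.139, -0.0, 1.305]
wrist_force: [-2.4, 0.1, 15.5]
opening: 0.265
finger_force: 81.0
```

Request:
{"op": "carry_out", "data": {"series": [{"offset":[0,0,0],"rotation":[0,0,0]},{"offset":[0,0,0],"rotation":[0,0,0]},{"offset":[0,0,0],"rotation":[0,0,0]},{"offset":[0,0,0],"rotation":[0,0,0]},{"offset":[0,0,0],"rotation":[0,0,0]},{"offset":[0,0,0],"rotation":[0,0,0]},{"offset":[0,0,-0.2],"rotation":[0,0,0]},{"offset":[0,0,-0.3],"rotation":[0,0,0]},{"offset":[0,0,-0.3],"rotation":[0,0,0]},{"offset":[0,0,-0.2],"rotation":[0,0,0]},{"offset":[0,0,0],"rotation":[0,0,0]}], "claw": -1}}

```text
clock: 13.88
position: [0.532, -0.049, 0.3018]
orientation: [3.135, -0.001, 1.304]
wrist_force: [1.1, -0.0, -0.3]
opening: 1.0
finger_force: 0.0
```

```bash
python3 - <<'E'
from h import *
d=shot('scene','s2.png'); s=env.state();print(s['position'],s['orientation'],s['wrist_force'],s['clock'])
cv2.imwrite('pics/s2c.png',cv2.resize(d['img'][150:270,230:350,::-1],None,fx=5,fy=5,interpolation=cv2.INTER_CUBIC))
E
```

```text
[ 0.53108339 -0.04930288  0.29969944] [ 3.13770933e+00 -4.51584668e-04  1.30417759e+00] [-0.15596119 -0.04648034 -0.72179636] 13.9333
```

View pics/s2c.png

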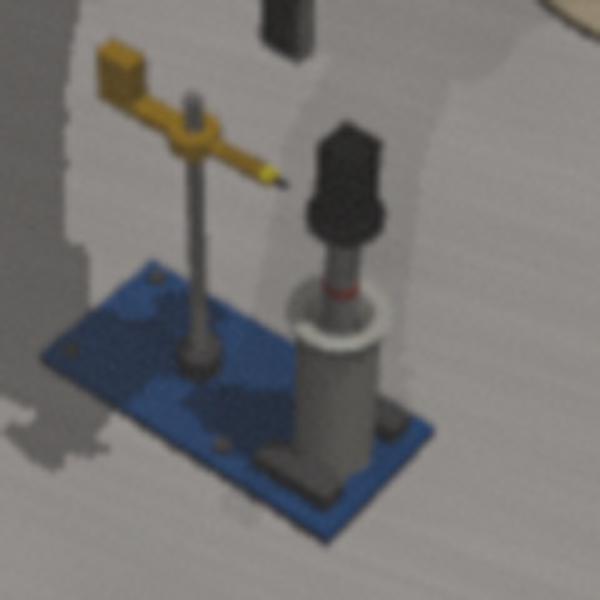

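The rod stands in the tube. The ring is at crop (342,292), the pointer tip at (286,184), and the tab top at about (120,50).

```bash
python3 - <<'E'
from h import *
from scipy.optimize import least_squares as L
Q=lambda x,y:np.array([(x+.5)/5-.5+230,(y+.5)/5-.5+150])
def z(q,xy,f='s2.png'): return L(lambda a:px(f,(*xy,a[0]))-q,[.15]).x[0], 
ax=np.array([.5305,-.0493]); u=np.array([.247,.969])
cam=ray('s2.png',280,210)[0][:2]; k=(cam-ax)/np.linalg.norm(cam-ax)
for n,q,xy in(('ring front',Q(342,293),ax+k*.009),('mouth near rim mid',Q(338,345),ax+k*.0225),('griptop',Q(348,137),ax),('shafttop',Q(193,95),ax-.095*u),('tip',Q(288,184),ax-.035*u),('tabtop',Q(121,51),ax-.143*u)):
    Z=z(q,xy)[0]; print(n,Z.round(4),px('s2.png',(*xy,Z))-q)
s=env.state(); t=np.r_[ax-.143*u,.25]; print(t,tool(t-s['position'])*10, s['joints'])
E
```

```text
ring front 0.1426 [-0.51634158 -0.02506506]
mouth near rim mid 0.1191 [-0.22188855 -0.01077126]
griptop 0.2372 [-0.20252181 -0.00983113]
shafttop 0.2125 [-0.29783266  0.00820335]
tip 0.1874 [-0.36130367 -0.00686852]
tabtop 0.2159 [-0.50182437  0.03086842]
[ 0.495179 -0.187867  0.25    ] [-1.43150476  0.01679095  0.49641691] [ 0.43032824  0.33903669 -0.58561593  1.93320331  0.23240639  0.93181878
 -0.53474991]
```

Request:
{"op": "carry_out", "data": {"series": [{"offset":[-0.286,0.004,0],"rotation":[0,0,0]},{"offset":[-0.286,0.004,0],"rotation":[0,0,0]},{"offset":[-0.286,0.003,0],"rotation":[0,0,0]},{"offset":[-0.286,0.003,0],"rotation":[0,0,0]},{"offset":[-0.286,0.003,0],"rotation":[0,0,0]},{"offset":[0,0,0.15],"rotation":[0,0,0]},{"offset":[0,0,0.15],"rotation":[0,0,0]},{"offset":[0,0,0.15],"rotation":[0,0,0]},{"offset":[0,0,0.15],"rotation":[0,0,0]},{"offset":[0,0,0],"rotation":[0,0,0]}], "claw": 1, "newtons": 40}}

```text
clock: 14.77
position: [0.492, -0.1875, 0.2343]
orientation: [-3.136, -0.0, 1.305]
wrist_force: [-0.4, -0.2, 0.4]
opening: -0.002
finger_force: 0.0
```

```bash
python3 - <<'E'
from h import *
s=env.state();print(s['position'],np.degrees(s['orientation']),s['opening'],tool(np.array([.4952,-.1879,.17])-s['position'])*10)
E
```

```text
[ 0.49203894 -0.18752356  0.23425182] [-1.79660069e+02 -2.78750505e-02  7.47471839e+01] -0.002144082605520158 [0.00437163 0.03529886 0.64232226]
```

Request:
{"op": "carry_out", "data": {"series": [{"offset":[0,0.035,0.06],"rotation":[0,0,0]},{"offset":[0,0,0.06],"rotation":[0,0,0]},{"offset":[0,0,0.03],"rotation":[0,0,0]},{"offset":[0,0,0.03],"rotation":[0,0,0]},{"offset":[0,0,0.03],"rotation":[0,0,0]},{"offset":[0,0,0.03],"rotation":[0,0,0]},{"offset":[0,0,0.03],"rotation":[0,0,0]},{"offset":[0,0,0.03],"rotation":[0,0,0]},{"offset":[0,0,0.03],"rotation":[0,0,0]},{"offset":[0,0,0.03],"rotation":[0,0,0]}]}}

```text
clock: 15.6
position: [0.4977, -0.1888, 0.2023]
orientation: [3.141, 0.0, 1.304]
wrist_force: [-2.4, -0.5, 6.7]
opening: 0.001
finger_force: 3.1
```

Request:
{"op": "carry_out", "data": {"series": [{"offset":[0,0,0.03],"rotation":[0,0,0]},{"offset":[0,0,0.03],"rotation":[0,0,0]},{"offset":[0,0,0.03],"rotation":[0,0,0]},{"offset":[0,0,0.03],"rotation":[0,0,0]},{"offset":[0,0,0.03],"rotation":[0,0,0]},{"offset":[0,0,0.03],"rotation":[0,0,0]},{"offset":[0,0,0],"rotation":[0,0,0]}]}}

```text
clock: 16.18
position: [0.4976, -0.1887, 0.1839]
orientation: [3.141, 0.0, 1.305]
wrist_force: [-0.1, 0.0, 0.9]
opening: 0.002
finger_force: 0.5
```

Request:
{"op": "carry_out", "data": {"series": [{"offset":[0,0,0.03],"rotation":[0,0,0]},{"offset":[0,0,0.03],"rotation":[0,0,0]},{"offset":[0,0,0.03],"rotation":[0,0,0]},{"offset":[0,0,0.025],"rotation":[0,0,0]}]}}

```text
clock: 16.52
position: [0.4977, -0.1888, 0.1726]
orientation: [3.141, 0.0, 1.304]
wrist_force: [-1.6, 0.1, 6.4]
opening: -0.0
finger_force: 3.0
```

```bash
python3 - <<'E'
from h import *
d=shot('scene','s3.png'); s=env.state();print(s['position'],s['wrist_force'],s['clock'])
cv2.imwrite('pics/s3c.png',cv2.resize(d['img'][150:250,245:345,::-1],None,fx=6,fy=6,interpolation=cv2.INTER_CUBIC))
E
```

```text
[ 0.49761406 -0.18874874  0.17224045] [-0.01901823 -1.02003085  4.93698012] 16.5667
```

View pics/s3c.png

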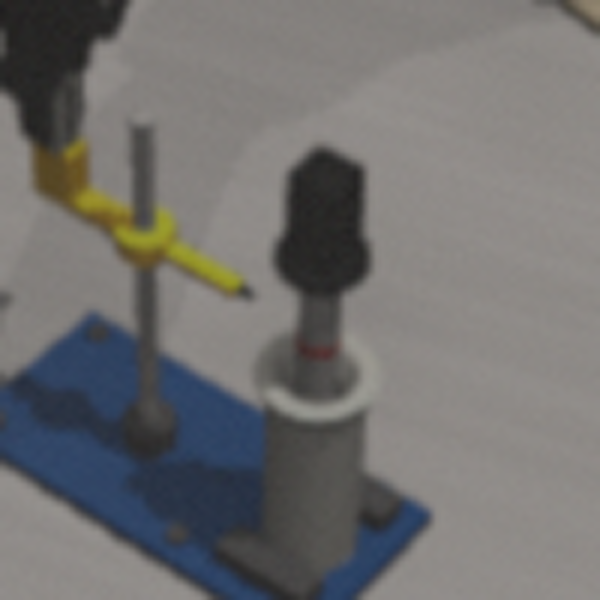

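The pointer tip is at crop (254,294) and the ring at (318,352).

```bash
python3 - <<'E'
from h import *
from scipy.optimize import least_squares as L
Q=lambda x,y:np.array([(x+.5)/6-.5+245,(y+.5)/6-.5+150])
ax=np.array([.5308,-.0490]); u=np.array([.247,.969]); cam=ray('s3.png',280,210)[0][:2]; k=(cam-ax)/np.linalg.norm(cam-ax)
for n,q,xy in(('ring',Q(318,352.5),ax+k*.009),('tip',Q(254,294),ax-.035*u),('shafttop',Q(143,122),ax-.095*u),('griptop',Q(324,165),ax),('rim near',Q(317,413),ax+k*.0225)):
    r=L(lambda a:px('s3.png',(*xy,a[0]))-q,[.15]); print(n,r.x[0].round(4),r.fun)
E
```

```text
ring 0.1424 [-0.03783226 -0.00184353]
tip 0.146 [-0.24700451 -0.00473592]
shafttop 0.2086 [-0.42457762  0.01163926]
griptop 0.2372 [0.48371339 0.02357091]
rim near 0.1202 [-0.36174811 -0.01762766]
```

Request:
{"op": "carry_out", "data": {"series": [{"offset":[0,0,0.015],"rotation":[0,0,0]},{"offset":[0,0,0.012],"rotation":[0,0,0]},{"offset":[0,0,0],"rotation":[0,0,0]},{"offset":[0,0,0],"rotation":[0,0,0]}]}}

```text
clock: 16.9
position: [0.4976, -0.1887, 0.1698]
orientation: [3.141, 0.0, 1.305]
wrist_force: [-0.4, -0.1, 2.9]
opening: 0.004
finger_force: 1.8
```

Request:
{"op": "carry_out", "data": {"series": [{"offset":[0,0,-0.05],"rotation":[0,0,0]},{"offset":[0,0,-0.3],"rotation":[0,0,0]},{"offset":[0,0,-0.4],"rotation":[0,0,0]},{"offset":[0,0,-0.4],"rotation":[0,0,0]},{"offset":[0,0,-0.2],"rotation":[0,0,0]},{"offset":[0,0,0],"rotation":[0,0,0]},{"offset":[0,0,0],"rotation":[0,0,0]}]}}

```text
clock: 17.48
position: [0.4978, -0.1888, 0.3059]
orientation: [3.139, 0.001, 1.304]
wrist_force: [-0.7, -0.1, -1.1]
opening: 0.004
finger_force: 0.0
```

```bash
python3 - <<'E'
from h import *
d=shot('scene','s4.png'); s=env.state();print(s['position'],s['wrist_force'],s['clock'])
cv2.imwrite('pics/s4c.png',cv2.resize(d['img'][150:250,245:345,::-1],None,fx=6,fy=6,interpolation=cv2.INTER_CUBIC))
E
```

```text
[ 0.49712793 -0.18876934  0.30460345] [ 0.54749459 -0.0504695  -0.3970887 ] 17.5333
```

View pics/s4c.png

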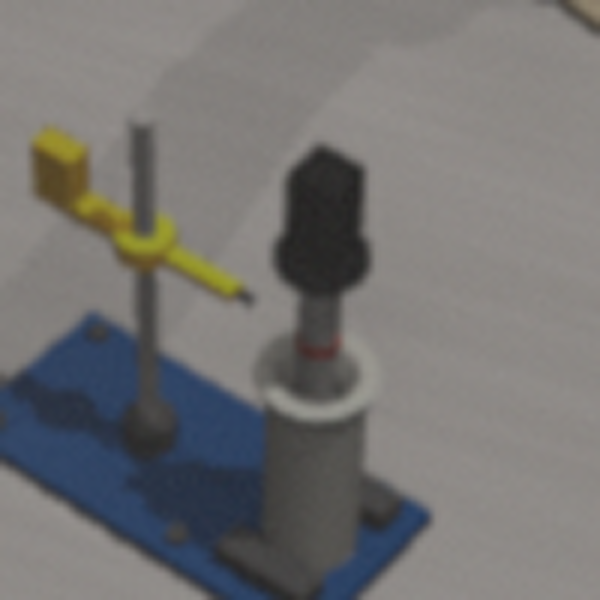

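The pointer tip is at crop (254,299) and the ring at (318,350). Both are at about 0.14 m height, the rod stands upright, and the gripper is clear. I'll hand it in.

```bash
python3 -c "
from station import env
print(env.finish_job())"
```

```text
the job is handed in; nothing more can be done
None
```

I handed the job in at about 17.5 s of 54 s; no verdict came back. The rod stands in the tube after a slow push to the hard stop (wrist force peaked near 45 N), the pointer is about level with the red ring (within about 1 mm by my measurements), and the gripper is clear of everything, with no bottle touched.

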